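Put the gas burner caps back on their own burners

ROBOT

A 6-joint arm with a two-finger parallel gripper is mounted at the origin on the work surface. World frame = base frame: x ahead of the robot, y to its left, z up, the work surface at z = 0. Lengths are in mm, angles in rad, forces in N, time in s.
With the tool pointing down it reaches from about 350 to 775 mm from the base axis. Payload 7.3 kg.
Tool frame: the origin (TCP) lies on the mounting face of the last link; the fingertips stand 178 mm ahead of it and the grasp point (between the pads) lies 159 mm ahead of it; z points along the fingers, y is the line along which they close (so a half turn about z gives the same grasp; the last joint's range is limited). The gripper opens to 92 mm and grips with 3 to 60 N. Pads are 19 mm wide; open, the fingers measure 130 mm over their backs; the gripper's body (75 mm by 190 mm) begins 47 mm behind the grasp point.
Start: joints at [1.159, 0.342, 1.524, -0, 1.275, -0.146], TCP at [137.885, 506.572, 404.741] pointing down, gripper open.
Joint ranges: [-2.53, 2.53], [-0.77, 2.02], [0.04, 2.7], [-1, 4.14], [0.28, 2.66], [-3.11, 3.11]. Speed limits (rad/s): [2.57, 2.57, 3.14, 3.14, 3.14, 3.14].

INTERFACE

Orientations are given as [roll, pitch, yaw] about the fixed x, y, z axes, in that order (R = Rz(yaw) Ry(pitch) Rx(roll)).
In Python, from plant import bot, vision gives the robot as it stands. The module is installed in compiled form; this text tells all that it offers.
- The arm moves only by the shell command python3 -m crank FILE, which reads ROWS from the file FILE. ROWS is a JSON list of rows, 1 to 5 of them, each of 5 numbers: the finger opening in mm, then dx, dy, dz in normalised numbers (1 is 1000 mm), then a turn about the tool's z in fractions of the full range, 1 being 2 rad; each row is the pose to reach, as a shift and turn from the pose commanded when the command began, along the tool's axes at that moment; what a row does not reach only later rows make up. A row lasts 1/8 s, in which the tool goes at most 62.5 mm and 0.188 rad, less where a joint would pass 70% of its speed; a pose out of reach is approached as far as the arm can. The fingers move at their own pace and stop on an object; the grip force is fixed at half the most. Time passes only in rows, so rows that do not move let the fingers close. It prints the time, the measured TCP pose, the force, the opening and the grip force at its end. A shift or turn number past 1, either way, is cut back to 1. Input that does not fit is refused with a message, and nothing moves.
- bot.get_obs(): the state, without advancing time (a new reading comes with each control period).
- vision.capture(name): name is "side" or "top"; returns a dict with "color" (400x640x3 uint8, red, green, blue), "K" (3x3 intrinsics, pixels), "R" (3x3) and "t" (3): a world point X has camera coordinates R X + t. Camera axes: x right, y down, z forward; pixel columns grow to the right and rows downward; lengths in mm; the calibration is good to about 2 mm. A picture is of the moment at which its call begins. There is no depth.
- bot.close_job(): hands the job in; it is judged then, once.
The state is a dict: "time": time; "joint_positions": joint angles; "dq": joint speeds; "tau": joint torques, N m; "tool_pos": TCP position; "tcp_rot": TCP orientation; "contact_force": force on the tool from outside, world axes, zero at the start; "moment": the same for the moment, N m; "grip_width": finger opening in mm; "finger_force": force on a finger pad.
Only numpy, scipy, OpenCV 4.12 (cv2) and the standard library are available. Lean on these libraries where they do the work, as an engineer would, in place of code of your own. Each camera call takes 0.05 s, during which the arm holds its last target. There are 200 camera calls.

TASK

After cleaning, the three loose brass caps of this gas hob were put back on the wrong burners. Swap them round so that each burner carries the cap of its own size (small on small, medium on medium, large on large), sitting flat and centred on its crown; park a cap on the bare glass while you need the room. Do not disturb the copper pot on the fourth burner or the things beside the hob.

Things in the scene. Friction and masses are not known exactly. Their poses are not given: they have to be found in the camera images.
- cap_small: Smallest brass cap: round, 40 mm wide, 13 mm high, 90 g: upright side 0 to 10 mm above its origin (grip here across the width, any yaw), dome above; underneath a 5 mm deep hollow, 34 mm wide, in a skirt 3 mm thick. Origin: centre of underside, z up. Starts on top of the large burner's spigot, 22 mm above that burner's origin: keep the fingertips above the spigot.
- cap_medium: Medium brass cap, made like the small one (13 mm high, side 10 mm high, hollow 5 mm deep): 53 mm wide, hollow 47 mm wide, 150 g. Origin: centre of its underside, z up. Starts on the small burner, overhanging it, origin 17 mm above that burner's origin; free air all round under its edge.
- cap_large: Largest brass cap, made like the small one (13 mm high, side 10 mm high, hollow 5 mm deep): 66 mm wide, hollow 60 mm wide, 240 g. Origin: centre of its underside, z up. Starts on the medium burner, overhanging it, origin 17 mm above that burner's origin; free air all round under its edge.
- burner_small: Small burner, fixed: steel spill ring 80 mm wide, 4 mm high; in it a round aluminium crown 40 mm wide with a flat shoulder 18 mm above the origin; on that a spigot 4 mm high with sloping side, 26 mm wide at the foot, 20 mm on top. Origin: centre of its foot on the glass, z up. Its cap drops over the spigot with 4 mm play all round; cap origin then 18 mm above the burner's.
- burner_medium: Medium burner, same make: spill ring 93 mm wide, crown 53 mm wide, shoulder 18 mm above the origin, spigot 4 mm high, 39 mm wide at the foot, 33 mm on top. Origin: centre of its foot on the glass, z up. Its cap has 4 mm play all round and rests with its origin 18 mm above the burner's.
- burner_large: Large burner, same make: spill ring 106 mm wide, crown 66 mm wide, shoulder 18 mm above the origin, spigot 4 mm high, 52 mm wide at the foot, 46 mm on top. Origin: centre of its foot on the glass, z up. Its cap has 4 mm play all round and rests with its origin 18 mm above the burner's.
- hob_middle (a point): Middle of the black glass (500 by 580 mm, flat, 6 mm above the worktop), on its top. The four burners stand about 95 mm before or behind it and 160 mm to either side; which is where varies. At least 60 mm of glass round it is bare: room to park a cap, whose origin is then level with this point. Four knobs 30 mm high line the hob's edge nearest the robot, 215 mm from here.
- pot: Lidded copper pot on the pan support of the fourth burner, not to be moved: 154 mm wide, 100 mm high to its knob (148 mm above the glass); loop handles reach 98 mm from its axis, about +y and -y. Origin: centre of underside, 42 mm above the glass. Also to be left alone: iron pan supports right of the hob (y about -0.46), a soap bottle and a 187 mm pepper mill left of it (y about 0.45).
Not all that is in view belongs to the job. Leave any green look-alike of the cap_large alone.

How it is judged (in metres and radians):
At the end, for the whole second after the job is handed in: Each cap rests on the burner of its own size, right way up, dropped over the spigot and flat on the shoulder (origin 18 mm above the burner's origin, within 1.5 mm; level within 0.05 rad), its centre within 6 mm of the burner's, released and at rest (horizontal distance between cap_small and burner_small below 0.006 m and z of cap_small in the frame of burner_small between 0.0165 and 0.0195 m and angle between each of cap_small, cap_medium, cap_large's own z axis and vertical below 0.05 rad and linear speed of each of cap_small, cap_medium, cap_large below 0.02 m/s and horizontal distance between cap_medium and burner_medium below 0.006 m and z of cap_medium in the frame of burner_medium between 0.0165 and 0.0195 m and horizontal distance between cap_large and burner_large below 0.006 m and z of cap_large in the frame of burner_large between 0.0165 and 0.0195 m); the robot touches nothing.
It fails at once if the copper pot is disturbed (moved more than 15 mm) (distance of pot from where it was at the start of the episode above 0.015 m).
It fails at once if the pan supports beside the hob are moved more than 20 mm (distance of grates from where it was at the start of the episode above 0.02 m).
It fails at once if the soap bottle is moved more than 20 mm (distance of soap from where it was at the start of the episode above 0.02 m).
It fails at once if the pepper mill is moved more than 20 mm (distance of mill from where it was at the start of the episode above 0.02 m).
It also fails if it takes over 128 s, if anything falls off the work surface, if the arm or the gripper's body presses on something with over 40 N, if the wrist force passes 120 N, or if a joint passes its speed limit or range.

## Working session

There is one attempt and no reset: what is moved stays moved. The work goes in short steps, Python scripts to look and compute and a shell command to move; the robot and the scene stay as the last step left them, time stands still between calls to the robot, and variables do not carry over. Pictures are saved under pics/ and viewed, at most 14 in all, crops included, and the job is handed in when it is done.

```bash
mkdir -p pics
python3 - <<'E'
from plant import bot, vision
import cv2
print(bot.get_obs())
for n in("top","side"):
    c=vision.capture(n); cv2.imwrite(f"pics/{n}0.png",c["color"][...,::-1]); print(n,c["K"],c["R"],c["t"])
E
```

```text
{'time': 0.0, 'joint_positions': array([ 1.15903953e+00,  3.42712806e-01,  1.52500432e+00, -3.54419035e-05,
        1.27539097e+00, -1.46046639e-01]), 'dq': array([-1.26436957e-04, -5.14935730e-04,  8.67785473e-04,  2.91615085e-05,
       -7.30621408e-05, -9.59056687e-04]), 'tau': array([-2.51216705e-03, -4.31259942e+01, -2.44205046e+01,  7.14538177e-02,
        5.63717773e-02, -8.45825571e-05]), 'tool_pos': array([137.81510853, 506.45070637, 404.05433327]), 'tcp_rot': array([-3.14008841e+00, -1.87009465e-04,  2.87589270e+00]), 'contact_force': array([ 0.0612299 ,  1.01928434, -1.21912552]), 'moment': array([-0.04449275,  0.02538706,  0.00396591]), 'finger_force': 0.0, 'grip_width': 92.37725188216601}
top [[400.22174873   0.         321.64933056]
 [  0.         400.22174873 200.20458877]
 [  0.           0.           1.        ]] [[-0.00229009 -0.99998711  0.00453135]
 [-0.98427088  0.00145358 -0.17665989]
 [ 0.17665103 -0.00486464 -0.98426152]] [ 92.82450541 472.69362021 976.24180014]
side [[387.19592312   0.         321.80193368]
 [  0.         387.19592312 201.76037835]
 [  0.           0.           1.        ]] [[ 0.8483888  -0.5291766   0.01444218]
 [-0.31858429 -0.53217004 -0.78441003]
 [ 0.42277712  0.66088364 -0.62007445]] [-321.40861369  253.90217994  754.01130158]
```

View pics/top0.png

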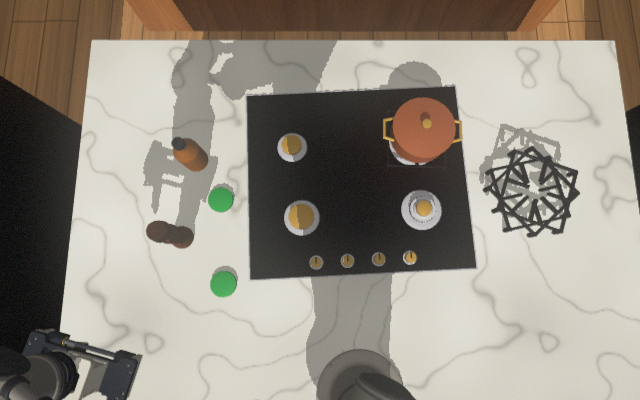

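View pics/side0.png

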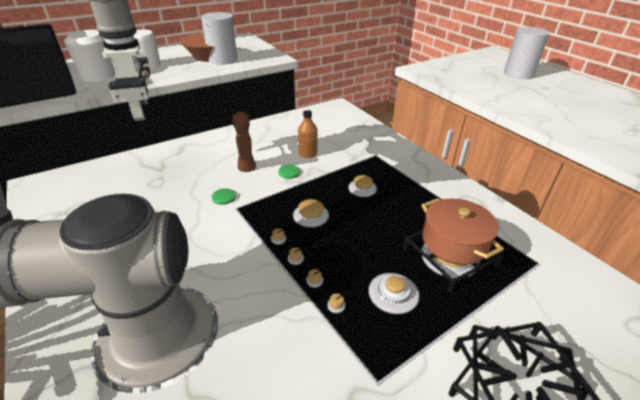

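The top view shows the small burner with the medium cap at (292,147), the medium burner with the large cap at (301,217), and the large burner with the small cap at (421,210). The pot is at (424,128). The hob is turned slightly. Next I'll fit circles to the rings and caps.

```bash
cat > h.py <<'E'
from plant import bot, vision
import cv2, numpy as np
from scipy.optimize import least_squares
def back(c,uv,z):
    d=np.c_[uv,np.ones(len(uv))]@np.linalg.inv(c["K"]).T@c["R"]; o=-c["R"].T@c["t"]
    return (o+d*((z-o[2])/d[:,2])[:,None])[:,:2]
def proj(c,X):
    p=c["K"]@(c["R"]@np.array(X,float)+c["t"]); return p[:2]/p[2]
def circ(P,r):
    f=lambda q:np.hypot(*(P-q).T)-r
    s=least_squares(f,np.median(P,0),loss="soft_l1",f_scale=1.)
    return s.x.round(1),float(np.median(np.abs(s.fun)).round(2)),float(np.median(s.fun).round(2))
def contour(m,uv,rad):
    k=np.zeros_like(m); cv2.circle(k,tuple(int(round(a)) for a in uv),rad,255,-1); m=m&k
    cs,_=cv2.findContours(m,cv2.RETR_EXTERNAL,cv2.CHAIN_APPROX_NONE)
    return max(cs,key=cv2.contourArea)[:,0,:].astype(float)
S=4
def masks(c):
    im=cv2.resize(c["color"],None,fx=S,fy=S,interpolation=cv2.INTER_CUBIC)
    im=cv2.GaussianBlur(im,(0,0),2)
    i=im.astype(int); hsv=cv2.cvtColor(im,cv2.COLOR_RGB2HSV)
    brass=((i[...,0]-i[...,2]>35)&(hsv[...,0]<30)).astype(np.uint8)*255
    lit=(i.max(2)>65).astype(np.uint8)*255
    return brass,lit,im
def up(uv): return (np.array(uv)+.5)*S-.5
def dn(uv): return (np.array(uv)+.5)/S-.5
def meas(c,uv,r,z,which,rad):
    m=masks(c)[which]; return circ(back(c,dn(contour(m,up(uv),rad*S)),z),r)
E
python3 - <<'E'
from h import *
T=vision.capture("top");Sd=vision.capture("side")
B={"small":((292,147),(363,186),40,26.5,23),"medium":((301,217),(311,212),46.5,33,23),"large":((421,210),(394,292),53,20,28)}
for n,(a,b,R,r,zb) in B.items():
    for c,uv,k in((T,a,1),(Sd,b,1.1)):
        print(n,"ring",meas(c,uv,R,10,1,int(30*k)),"cap",meas(c,uv,r,zb+10,0,int(26*k)))
for c,nm in((T,"t"),(Sd,"s")):
    b,l,im=masks(c); 
    v=np.vstack([np.hstack([cv2.resize(x[int(u[1]*S-120):int(u[1]*S+120),int(u[0]*S-120):int(u[0]*S+120)],(240,240)) for u in [q[0 if nm=="t" else 1] for q in B.values()]]) for x in (im[...,::-1],cv2.merge([b,l,l*0]))])
    cv2.imwrite(f"pics/m{nm}.png",v)
E
```

```text
small ring (array([624.1, 172.5]), 0.91, 0.91) cap (array([624. , 172.5]), 0.34, -0.22)
small ring (array([622.5, 171.6]), 5.24, 5.24) cap (array([621.1, 169.6]), 3.98, 3.98)
medium ring (array([433.2, 145.3]), 0.8, 0.8) cap (array([433.4, 145.5]), 0.41, -0.41)
medium ring (array([431.6, 143.5]), 3.51, 3.51) cap (array([431.5, 142.8]), 3.65, 3.65)
large ring (array([ 453.4, -168.3]), 1.47, 1.47) cap (array([ 453.4, -168. ]), 0.31, 0.29)
large ring (array([ 451.5, -170.4]), 1.78, 1.78) cap (array([ 451.4, -170.6]), 2.11, 2.11)
```

View pics/mt.png

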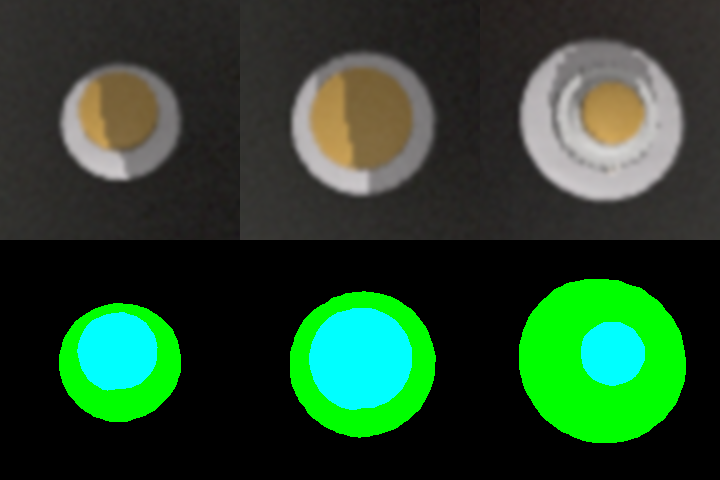

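View pics/ms.png

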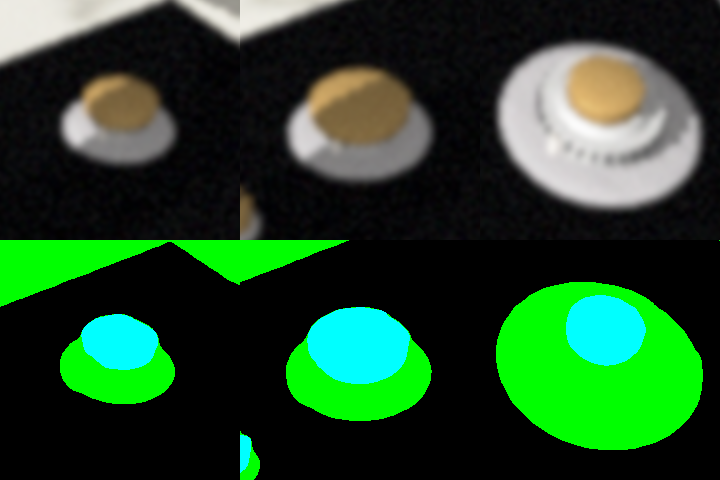

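The masks are clean and the ring and cap centres agree:
- **Small burner:** (624.0, 172.5)
- **Medium burner:** (433.3, 145.4)
- **Large burner:** (453.4, -168.2)
- **Hob middle:** about (539, 2)

The side camera agrees to within about 2 mm.

```bash
cat > d.py <<'E'
import sys
from plant import bot
import numpy as np
from scipy.spatial.transform import Rotation as Ro
o=bot.get_obs(); R=Ro.from_euler("xyz",o["tcp_rot"])
for a in sys.argv[1:]:
    w=np.array([float(v) for v in a.split(",")])
    print(a,"tool delta",R.inv().apply(w-o["tool_pos"]).round(1))
print("at",o["tool_pos"].round(1),o["tcp_rot"].round(4),"F",o["contact_force"].round(1),"w",o["grip_width"].round(1),"t",o["time"], "q",o["joint_positions"].round(2))
E
python3 d.py 400,150,404 453.4,-168.2,300
```

```text
400,150,404 tool delta [-346.6 -275.1    0.5]
453.4,-168.2,300 tool delta [-481.7 -568.   104.7]Traceback (most recent call last):
  File "d.py", line 9, in <module>
    print("at",o["tool_pos"].round(1),o["tcp_rot"].round(4),"F",o["contact_force"].round(1),"w",o["grip_width"].round(1),"t",o["time"], "q",o["joint_positions"].round(2))
                                                                                                ^^^^^^^^^^^^^^^^^^^^^
AttributeError: 'float' object has no attribute 'round'
```

The manual's scale: shifts go in shares of 1000 mm and turns go in shares of 2 rad. Converting my numbers, -346 mm / 1000 = -0.346, -275 mm / 1000 = -0.275, -0.266 rad / 2 = -0.133.

```bash
sed -i 's/o\["grip_width"\].round(1)/round(o["grip_width"],1)/' d.py
echo '[[92, -0.346, -0.275, 0, -0.133], [92, -0.346, -0.275, 0, -0.133], [92, -0.346, -0.275, 0, -0.133], [92, -0.346, -0.275, 0, -0.133], [92, -0.346, -0.275, 0, -0.133]]' > mv.in && python3 -m crank mv.in
python3 d.py 400,150,404 453.4,-168.2,300
```

```text
time: 0.82
tool_pos: [320.8, 257.0, 404.9]
tcp_rot: [3.141, 0.001, -3.141]
contact_force: [1.2, 1.8, -1.0]
grip_width: 92.0
finger_force: 0.0
400,150,404 tool delta [ -79.1 -107.     0.9]
453.4,-168.2,300 tool delta [-132.3 -425.3  104.8]
at [320.8 257.  404.9] [ 3.1412e+00  6.0000e-04 -3.1410e+00] F [ 1.2  1.8 -1. ] w 92.0 t 0.825 q [ 0.49  0.13  1.81  0.    1.2  -1.08]
```

Scaled: -425 mm / 1000 = -0.425, -132 mm / 1000 = -0.132.

```bash
echo '[[92, -0.079, -0.107, 0, 0], [92, -0.079, -0.107, 0, 0], [92, -0.132, -0.425, 0.08, 0], [92, -0.132, -0.425, 0.1, 0], [92, -0.132, -0.425, 0.1, 0]]' > mv.in && python3 -m crank mv.in
echo '[[92, 0, 0, 0, 0]]' > mv.in && python3 -m crank mv.in
python3 d.py 453.4,-168.2,300
```

```text
time: 1.45
tool_pos: [425.9, -20.9, 351.8]
tcp_rot: [3.142, 0.001, -3.142]
contact_force: [0.8, 0.6, 0.7]
grip_width: 92.0
finger_force: 0.0
time: 1.58
tool_pos: [426.0, -22.5, 350.9]
tcp_rot: [3.142, -0.002, 3.135]
contact_force: [-0.6, 0.6, -0.5]
grip_width: 91.5
finger_force: 0.0
453.4,-168.2,300 tool delta [ -28.4 -145.6   50.8]
at [426.  -22.5 350.9] [ 3.1416e+00 -2.4000e-03  3.1354e+00] F [-0.6  0.6 -0.5] w 91.5 t 1.575 q [-0.23  0.22  1.86 -0.    1.06 -1.8 ]
```

Scaled: -146 mm / 1000 = -0.146, 51 mm / 1000 = 0.051.

```bash
echo '[[70, -0.028, -0.146, 0.051, 0], [70, -0.028, -0.146, 0.051, 0], [70, -0.028, -0.146, 0.051, 0], [70, -0.028, -0.146, 0.051, 0], [70, -0.028, -0.146, 0.051, 0]]' > mv.in && python3 -m crank mv.in
python3 d.py 453.4,-168.2,208
python3 - <<'E'
from h import *
for n in("top","side"):
    c=vision.capture(n); u=proj(c,[453.4,-168.2,60]); print(u,proj(c,[453.4,-168.2,122]))
    x,y=int(u[0]),int(u[1]); x0=max(x-65,0)
    cv2.imwrite(f"pics/a{n}.png",cv2.resize(c["color"][y-65:y+65,x0:x0+130,::-1],None,fx=3,fy=3,interpolation=cv2.INTER_CUBIC))
cv2.imwrite("pics/a.png",np.hstack([cv2.imread("pics/atop.png"),cv2.imread("pics/aside.png")]))
E
```

```text
time: 2.2
tool_pos: [453.9, -163.7, 301.4]
tcp_rot: [3.141, -0.0, -3.141]
contact_force: [-0.3, 0.5, 1.0]
grip_width: 69.8
finger_force: 0.0
453.4,-168.2,208 tool delta [ 0.5 -4.5 93.4]
at [ 453.9 -163.7  301.4] [ 3.1409e+00 -2.0000e-04 -3.1406e+00] F [-0.3  0.5  1. ] w 69.8 t 2.2 q [-0.51  0.38  1.78  0.    0.98 -2.08]
[426.00789668 206.4523741 ] [432.92393669 202.18128213]
[396.16146885 275.52628029] [400.38530904 254.44972428]
```

View pics/a.png

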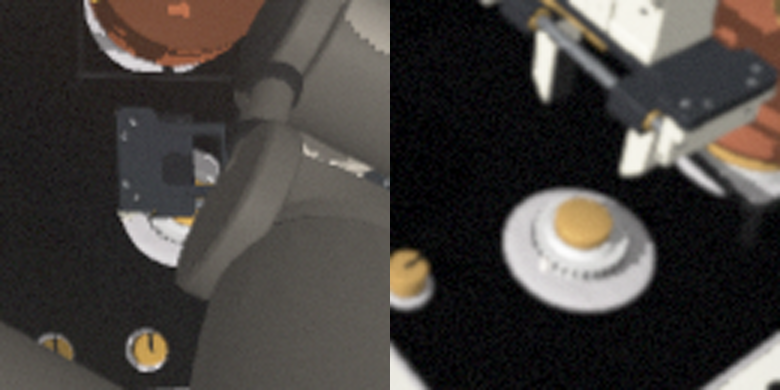

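The gripper straddles the cap along y and is clear of the pot. Descending.

Scaled: 75 mm / 1000 = 0.075, 40 mm / 1000 = 0.04.

```bash
echo '[[70, 0, 0, 0.04, 0], [70, 0, 0, 0.075, 0], [70, 0, 0, 0.075, 0]]' > mv.in && python3 -m crank mv.in
python3 d.py 453.4,-168.2,208
```

```text
time: 2.68
tool_pos: [453.3, -163.5, 225.0]
tcp_rot: [3.139, -0.004, -3.14]
contact_force: [-0.5, -0.7, 0.4]
grip_width: 70.1
finger_force: 0.0
453.4,-168.2,208 tool delta [-0.1 -4.7 17. ]
at [ 453.3 -163.5  225. ] [ 3.1392 -0.0039 -3.14  ] F [-0.5 -0.7  0.4] w 70.1 t 2.675 q [-0.51  0.5   1.86  0.    0.79 -2.08]
```

Scaled: 17 mm / 1000 = 0.017, 10 mm / 1000 = 0.01.

```bash
echo '[[70, 0, -0.0045, 0.01, 0], [70, 0, -0.0045, 0.017, 0], [70, 0, -0.0045, 0.017, 0], [70, 0, -0.0045, 0.017, 0]]' > mv.in && python3 -m crank mv.in
python3 d.py 453.4,-168.2,208
```

```text
time: 3.18
tool_pos: [454.1, -169.5, 209.6]
tcp_rot: [-3.141, 0.001, -3.142]
contact_force: [-0.7, 0.7, -0.4]
grip_width: 69.9
finger_force: 0.0
453.4,-168.2,208 tool delta [0.7 1.3 1.6]
at [ 454.1 -169.5  209.6] [-3.1413e+00  6.0000e-04 -3.1415e+00] F [-0.7  0.7 -0.4] w 69.9 t 3.175 q [-0.52  0.53  1.87  0.    0.74 -2.09]
```

```bash
echo '[[70, 0, 0, 0.0005, 0]]' > mv.in && python3 -m crank mv.in|sed -n 2p
echo '[[30, 0, 0, 0.0005, 0], [30, 0, 0, 0.0005, 0], [30, 0, 0, 0.0005, 0], [30, 0, 0, 0.0005, 0], [30, 0, 0, 0.0005, 0]]' > mv.in && python3 -m crank mv.in
echo '[[30, 0, 0, 0, 0]]' > mv.in && python3 -m crank mv.in
```

```text
tool_pos: [454.0, -169.5, 209.0]
time: 3.92
tool_pos: [453.9, -169.4, 208.2]
tcp_rot: [3.141, -0.0, -3.141]
contact_force: [0.2, 0.2, 0.5]
grip_width: 38.6
finger_force: 30.0
time: 4.05
tool_pos: [453.9, -169.4, 208.2]
tcp_rot: [3.141, -0.0, -3.141]
contact_force: [-0.5, -0.2, 0.8]
grip_width: 38.7
finger_force: 30.0
```

Scaled: 171 mm / 1000 = 0.171, -85 mm / 1000 = -0.085.

```bash
echo '[[30, 0, 0, -0.015, 0], [30, 0, 0, -0.06, 0], [30, -0.085, 0.171, -0.06, 0], [30, -0.085, 0.171, -0.06, 0], [30, -0.085, 0.171, -0.06, 0]]' > mv.in && python3 -m crank mv.in
echo '[[30, 0, 0, 0, 0]]' > mv.in && python3 -m crank mv.in
python3 d.py 539,2,188
```

```text
time: 4.68
tool_pos: [538.1, 0.0, 269.5]
tcp_rot: [-3.141, 0.002, 3.141]
contact_force: [0.3, -0.2, -0.7]
grip_width: 38.6
finger_force: 30.0
time: 4.8
tool_pos: [538.5, 2.3, 269.2]
tcp_rot: [3.141, 0.002, -3.136]
contact_force: [-1.4, -0.1, -1.0]
grip_width: 39.0
finger_force: 30.0
539,2,188 tool delta [-0.4 -0.3 81.2]
at [538.5   2.3 269.2] [ 3.1412e+00  2.1000e-03 -3.1357e+00] F [-1.4 -0.1 -1. ] w 39.0 t 4.8 q [-0.14  0.51  1.67  0.    0.96 -1.72]
```

Scaled: 80 mm / 1000 = 0.08, 70 mm / 1000 = 0.07.

```bash
echo '[[30, 0, 0, 0.04, 0], [30, 0, 0, 0.07, 0], [30, 0, 0, 0.08, 0], [30, 0, 0, 0.08, 0], [30, 0, 0, 0.08, 0]]' > mv.in && python3 -m crank mv.in
echo '[[30, 0, 0, 0.001, 0], [30, 0, 0, 0.001, 0]]' > mv.in && python3 -m crank mv.in
python3 d.py 539,2,186.5
```

```text
time: 5.42
tool_pos: [537.9, -1.9, 189.5]
tcp_rot: [-3.141, 0.002, 3.141]
contact_force: [-0.7, -0.3, -2.0]
grip_width: 38.5
finger_force: 30.0
time: 5.68
tool_pos: [537.5, -1.5, 187.7]
tcp_rot: [-3.142, 0.001, -3.141]
contact_force: [0.0, -0.0, -1.0]
grip_width: 38.3
finger_force: 30.0
539,2,186.5 tool delta [-1.5  3.5  1.2]
at [537.5  -1.5 187.7] [-3.1415e+00  1.0000e-03 -3.1414e+00] F [ 0. -0. -1.] w 38.3 t 5.675 q [-0.15  0.63  1.73  0.    0.78 -1.72]
```

Scaled: 1.2 mm / 1000 = 0.0012.

```bash
echo '[[30, 0, 0, 0.0012, 0], [30, 0, 0, 0.0012, 0]]' > mv.in && python3 -m crank mv.in|sed -n '2p;4p'
echo '[[60, 0, 0, 0, 0], [60, 0, 0, 0, 0], [60, 0, 0, 0, 0], [60, 0, 0, 0, 0]]' > mv.in && python3 -m crank mv.in
echo '[[75, 0, 0, -0.02, 0], [85, 0, 0, -0.08, 0], [92, 0, 0, -0.08, 0]]' > mv.in && python3 -m crank mv.in
python3 d.py 433.3,145.4,270 433.3,145.4,203
```

```text
tool_pos: [537.5, -1.5, 186.2]
contact_force: [-0.0, -0.4, 1.1]
time: 6.42
tool_pos: [537.4, -1.5, 186.0]
tcp_rot: [3.141, -0.0, -3.141]
contact_force: [0.3, 0.6, 0.0]
grip_width: 59.9
finger_force: 0.0
time: 6.8
tool_pos: [538.7, -1.6, 270.2]
tcp_rot: [-3.14, 0.009, -3.141]
contact_force: [0.1, 0.1, 0.1]
grip_width: 85.3
finger_force: 0.0
433.3,145.4,270 tool delta [105.4 147.1  -1. ]
433.3,145.4,203 tool delta [106.  147.2  66. ]
at [538.7  -1.6 270.2] [-3.1404  0.0089 -3.1413] F [0.1 0.1 0.1] w 85.3 t 6.8 q [-0.15  0.51  1.67  0.    0.95 -1.72]
```

Scaled: 147 mm / 1000 = 0.147, 105 mm / 1000 = 0.105.

```bash
echo '[[92, 0.105, 0.147, 0, 0], [92, 0.105, 0.147, 0, 0], [92, 0.105, 0.147, 0, 0], [92, 0.105, 0.147, 0.02, 0], [92, 0.105, 0.147, 0.02, 0]]' > mv.in && python3 -m crank mv.in
echo '[[92, 0, 0, 0, 0], [92, 0, 0, 0, 0]]' > mv.in && python3 -m crank mv.in
python3 d.py 433.3,145.4,203
python3 - <<'E'
from h import *
c=vision.capture("side"); u=proj(c,[433,145,60]); x,y=int(u[0]),int(u[1])
cv2.imwrite(f"pics/b.png",cv2.resize(c["color"][y-65:y+120,x-85:x+125,::-1],None,fx=3,fy=3,interpolation=cv2.INTER_CUBIC))
E
```

```text
time: 7.42
tool_pos: [431.4, 145.8, 244.7]
tcp_rot: [-3.141, -0.003, -3.14]
contact_force: [0.1, 0.4, 1.3]
grip_width: 92.0
finger_force: 0.0
time: 7.68
tool_pos: [432.9, 145.0, 246.4]
tcp_rot: [3.141, 0.001, 3.141]
contact_force: [0.2, -0.5, -0.5]
grip_width: 91.6
finger_force: 0.0
433.3,145.4,203 tool delta [-0.4  0.4 43.4]
at [432.9 145.  246.4] [3.1414e+00 8.0000e-04 3.1406e+00] F [ 0.2 -0.5 -0.5] w 91.6 t 7.675 q [ 0.16  0.43  1.91  0.    0.8  -1.41]
```

View pics/b.png

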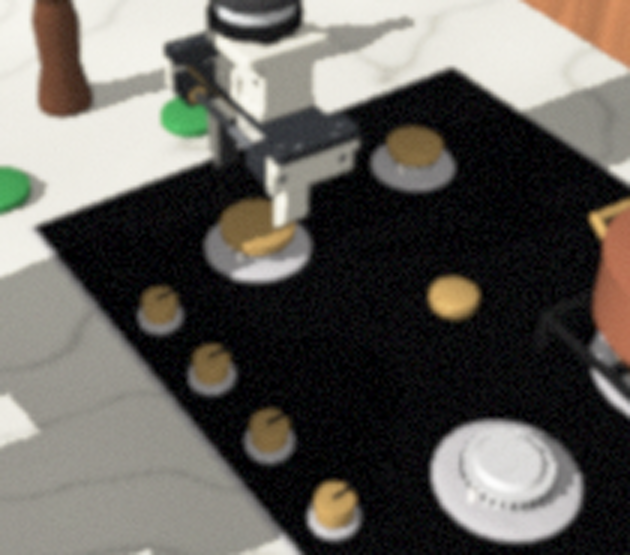

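The small cap is parked flat on the glass at (453,298) in the crop. The fingers are astride the large cap at (258,228), and the large burner at (507,470) is bare.

Scaled: 43 mm / 1000 = 0.043, 38 mm / 1000 = 0.038.

```bash
echo '[[92, 0, 0, 0.025, 0], [92, 0, 0, 0.038, 0], [92, 0, 0, 0.043, 0], [92, 0, 0, 0.043, 0], [92, 0, 0, 0.043, 0]]' > mv.in && python3 -m crank mv.in
echo '[[92, 0, 0, 0, 0]]' > mv.in && python3 -m crank mv.in
python3 d.py 433.3,145.4,203
python3 - <<'E'
from h import *
c=vision.capture("top")
print(meas(c,(421,210),53,10,1,30),meas(c,proj(c,[538,0,16]),20,16,0,20))
E
```

```text
time: 8.35
tool_pos: [432.6, 145.5, 203.5]
tcp_rot: [3.141, 0.001, -3.141]
contact_force: [-0.7, 1.0, -0.0]
grip_width: 91.6
finger_force: 0.0
time: 8.48
tool_pos: [432.5, 145.5, 203.5]
tcp_rot: [3.141, 0.001, -3.141]
contact_force: [-0.8, -0.0, -1.1]
grip_width: 91.8
finger_force: 0.0
433.3,145.4,203 tool delta [-0.8 -0.1  0.5]
at [432.5 145.5 203.5] [ 3.1413e+00  1.0000e-03 -3.1413e+00] F [-0.8 -0.  -1.1] w 91.8 t 8.475 q [ 0.16  0.5   1.95  0.    0.69 -1.41]
(array([ 453.5, -168.3]), 1.62, 1.62) (array([537. ,  -1.8]), 1.08, 1.08)
```

Scaled: -0.8 mm / 1000 = -0.0008, 0.5 mm / 1000 = 0.0005.

```bash
echo '[[50, -0.0008, 0, 0.0005, 0], [50, -0.0008, 0, 0.0005, 0], [50, -0.0008, 0, 0.0005, 0], [50, -0.0008, 0, 0.0005, 0], [50, -0.0008, 0, 0.0005, 0]]' > mv.in && python3 -m crank mv.in
echo '[[50, 0, 0, -0.015, 0], [50, 0, 0, -0.05, 0], [50, 0, 0, -0.06, 0], [50, 0, 0, -0.06, 0]]' > mv.in && python3 -m crank mv.in
python3 d.py 453.5,-168.2,263
```

```text
time: 9.15
tool_pos: [433.1, 145.4, 202.5]
tcp_rot: [3.142, -0.0, -3.141]
contact_force: [0.4, -0.1, 0.3]
grip_width: 65.3
finger_force: 30.0
time: 9.65
tool_pos: [433.0, 145.5, 262.4]
tcp_rot: [3.141, 0.001, -3.141]
contact_force: [0.0, -0.1, -3.2]
grip_width: 64.9
finger_force: 30.0
453.5,-168.2,263 tool delta [ -20.4 -313.7   -0.6]
at [433.  145.5 262.4] [ 3.1414e+00  7.0000e-04 -3.1414e+00] F [ 0.  -0.1 -3.2] w 64.9 t 9.65 q [ 0.16  0.4   1.9   0.    0.84 -1.42]
```

Scaled: -313.7 mm / 1000 = -0.3137, -20.5 mm / 1000 = -0.0205.

```bash
echo '[[50, -0.0205, -0.3137, 0, 0], [50, -0.0205, -0.3137, 0, 0], [50, -0.0205, -0.3137, 0, 0], [50, -0.0205, -0.3137, 0, 0], [50, -0.0205, -0.3137, 0, 0]]' > mv.in && python3 -m crank mv.in
echo '[[50, 0, 0, 0, 0], [50, 0, 0, 0, 0]]' > mv.in && python3 -m crank mv.in
python3 d.py 453.5,-168.2,208
```

```text
time: 10.28
tool_pos: [453.0, -168.3, 261.0]
tcp_rot: [3.14, -0.002, 3.142]
contact_force: [2.0, -0.3, -3.1]
grip_width: 65.1
finger_force: 30.0
time: 10.52
tool_pos: [452.9, -166.1, 261.0]
tcp_rot: [3.14, -0.003, 3.141]
contact_force: [-0.6, -0.2, -3.0]
grip_width: 65.1
finger_force: 30.0
453.5,-168.2,208 tool delta [-0.7 -2.2 53. ]
at [ 452.9 -166.1  261. ] [ 3.1396e+00 -2.8000e-03  3.1406e+00] F [-0.6 -0.2 -3. ] w 65.1 t 10.525 q [-0.51  0.44  1.83  0.    0.88 -2.08]
```

Scaled: 53 mm / 1000 = 0.053, 48 mm / 1000 = 0.048.

```bash
echo '[[50, -0.0007, -0.0022, 0.03, 0], [50, -0.0007, -0.0022, 0.048, 0], [50, -0.0007, -0.0022, 0.053, 0], [50, -0.0007, -0.0022, 0.053, 0], [50, -0.0007, -0.0022, 0.053, 0]]' > mv.in && python3 -m crank mv.in
echo '[[50, 0, 0, 0, 0], [50, 0, 0, 0, 0]]' > mv.in && python3 -m crank mv.in
python3 d.py 453.5,-168.2,204
```

```text
time: 11.15
tool_pos: [454.6, -168.2, 210.1]
tcp_rot: [-3.141, 0.001, -3.141]
contact_force: [0.0, -0.4, -3.2]
grip_width: 65.3
finger_force: 30.0
time: 11.4
tool_pos: [454.4, -168.6, 209.9]
tcp_rot: [-3.141, 0.001, -3.141]
contact_force: [0.8, -0.4, -2.9]
grip_width: 65.5
finger_force: 30.0
453.5,-168.2,204 tool delta [0.9 0.4 5.9]
at [ 454.4 -168.6  209.9] [-3.1413e+00  8.0000e-04 -3.1414e+00] F [ 0.8 -0.4 -2.9] w 65.5 t 11.4 q [-0.51  0.53  1.87  0.    0.75 -2.08]
```

Scaled: 6 mm / 1000 = 0.006, 4 mm / 1000 = 0.004.

```bash
echo '[[50, 0.0009, 0.0004, 0.002, 0], [50, 0.0009, 0.0004, 0.004, 0], [50, 0.0009, 0.0004, 0.006, 0], [50, 0.0009, 0.0004, 0.006, 0]]' > mv.in && python3 -m crank mv.in
echo '[[50, 0, 0, 0.0005, 0], [50, 0, 0, 0.0005, 0]]' > mv.in && python3 -m crank mv.in
python3 d.py 453.5,-168.2,203.5
```

```text
time: 11.9
tool_pos: [453.4, -168.2, 203.5]
tcp_rot: [3.141, -0.0, -3.141]
contact_force: [-1.0, -0.3, -0.2]
grip_width: 65.4
finger_force: 30.0
time: 12.15
tool_pos: [453.3, -168.2, 203.5]
tcp_rot: [-3.142, 0.0, -3.141]
contact_force: [-2.9, 0.7, 4.4]
grip_width: 65.1
finger_force: 30.0
453.5,-168.2,203.5 tool delta [-0.2 -0.  -0. ]
at [ 453.3 -168.2  203.5] [-3.1416e+00  2.0000e-04 -3.1414e+00] F [-2.9  0.7  4.4] w 65.1 t 12.15 q [-0.51  0.54  1.87  0.    0.73 -2.08]
```

It touches down at 203.5, exactly the expected shoulder height. Releasing, then on to the medium cap.

Scaled: -60 mm / 1000 = -0.06, -15 mm / 1000 = -0.015.

```bash
echo '[[92, 0, 0, 0, 0], [92, 0, 0, 0, 0], [92, 0, 0, 0, 0], [92, 0, 0, -0.015, 0], [92, 0, 0, -0.06, 0]]' > mv.in && python3 -m crank mv.in
echo '[[92, 0, 0, -0.01, 0], [92, 0, 0, -0.01, 0]]' > mv.in && python3 -m crank mv.in
python3 d.py 540,80,275 624,172.5,265
```

```text
time: 12.78
tool_pos: [452.9, -167.9, 262.8]
tcp_rot: [3.139, -0.004, -3.141]
contact_force: [0.7, -1.1, 0.4]
grip_width: 91.8
finger_force: 0.0
time: 13.02
tool_pos: [453.4, -168.2, 273.9]
tcp_rot: [-3.141, 0.002, -3.141]
contact_force: [-0.3, 0.6, 0.0]
grip_width: 92.1
finger_force: 0.0
540,80,275 tool delta [-86.6 248.2  -1.2]
624,172.5,265 tool delta [-170.6  340.6    8.9]
at [ 453.4 -168.2  273.9] [-3.1406e+00  1.9000e-03 -3.1414e+00] F [-0.3  0.6  0. ] w 92.1 t 13.025 q [-0.51  0.42  1.81  0.    0.9  -2.08]
```

Scaled: 248 mm / 1000 = 0.248, -87 mm / 1000 = -0.087.

```bash
echo '[[80, -0.087, 0.248, 0, 0], [80, -0.087, 0.248, 0, 0], [80, -0.087, 0.248, 0, 0], [80, -0.087, 0.248, 0, 0], [80, -0.087, 0.248, 0, 0]]' > mv.in && python3 -m crank mv.in
python3 d.py 624,172.5,250
python3 - <<'E'
from h import *
c=vision.capture("top");print(meas(c,(421,210),33,34,0,26))
c=vision.capture("side");u=proj(c,[453,-168,30]); x,y=int(u[0]),int(u[1])
cv2.imwrite(f"pics/c.png",cv2.resize(c["color"][y-45:y+45,x-50:x+50,::-1],None,fx=4,fy=4,interpolation=cv2.INTER_CUBIC))
E
```

```text
time: 13.65
tool_pos: [540.4, 83.1, 271.6]
tcp_rot: [3.141, -0.002, -3.137]
contact_force: [0.3, -0.4, 0.0]
grip_width: 80.2
finger_force: 0.0
624,172.5,250 tool delta [-84.   89.   21.5]
at [540.4  83.1 271.6] [ 3.1411e+00 -1.8000e-03 -3.1370e+00] F [ 0.3 -0.4  0. ] w 80.2 t 13.65 q [ 0.01  0.52  1.64  0.    0.98 -1.56]
(array([ 453.2, -167.8]), 0.58, 0.58)
```

View pics/c.png

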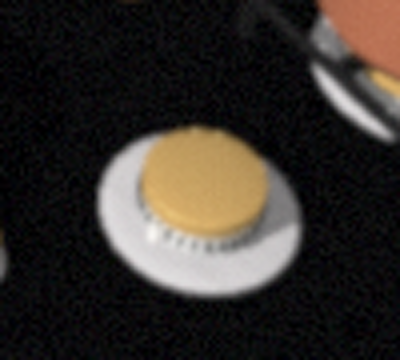

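The large cap (205,180 in the crop) sits flat and centred on its crown, within about 0.5 mm. Next is the medium cap.

Scaled: 91 mm / 1000 = 0.091, -84 mm / 1000 = -0.084.

```bash
echo '[[80, -0.084, 0.091, 0.02, 0], [80, -0.084, 0.091, 0.02, 0], [80, -0.084, 0.091, 0.02, 0], [80, -0.084, 0.091, 0.02, 0]]' > mv.in && python3 -m crank mv.in
echo '[[80, 0, 0, 0, 0], [80, 0, 0, 0, 0]]' > mv.in && python3 -m crank mv.in
python3 d.py 624,172.5,203
```

```text
time: 14.25
tool_pos: [624.0, 169.0, 252.0]
tcp_rot: [-3.141, -0.002, 3.14]
contact_force: [0.1, 0.4, 0.9]
grip_width: 80.1
finger_force: 0.0
time: 14.5
tool_pos: [624.1, 169.6, 253.7]
tcp_rot: [3.142, 0.001, 3.14]
contact_force: [0.4, -0.3, -0.1]
grip_width: 79.9
finger_force: 0.0
624,172.5,203 tool delta [ 0.1  2.9 50.7]
at [624.1 169.6 253.7] [3.1416e+00 5.0000e-04 3.1403e+00] F [ 0.4 -0.3 -0.1] w 79.9 t 14.5 q [ 0.15  0.7   1.35 -0.    1.09 -1.42]
```

Scaled: 50 mm / 1000 = 0.05, 45 mm / 1000 = 0.045.

```bash
echo '[[80, 0, 0.003, 0.03, 0], [80, 0, 0.003, 0.045, 0], [80, 0, 0.003, 0.05, 0], [80, 0, 0.003, 0.05, 0], [80, 0, 0.003, 0.05, 0]]' > mv.in && python3 -m crank mv.in
echo '[[80, 0, 0, 0, 0]]' > mv.in && python3 -m crank mv.in
python3 d.py 624,172.5,203
```

```text
time: 15.12
tool_pos: [624.6, 173.9, 203.9]
tcp_rot: [3.141, 0.002, -3.141]
contact_force: [-0.1, 0.4, 1.0]
grip_width: 80.0
finger_force: 0.0
time: 15.25
tool_pos: [624.5, 173.9, 203.8]
tcp_rot: [3.141, 0.001, -3.141]
contact_force: [0.3, 0.5, 1.2]
grip_width: 79.8
finger_force: 0.0
624,172.5,203 tool delta [ 0.5 -1.4  0.8]
at [624.5 173.9 203.8] [ 3.1413e+00  1.3000e-03 -3.1414e+00] F [0.3 0.5 1.2] w 79.8 t 15.25 q [ 0.15  0.76  1.38  0.    1.   -1.42]
```

Scaled: -1.4 mm / 1000 = -0.0014, 0.8 mm / 1000 = 0.0008.

```bash
echo '[[80, 0.0005, -0.0014, 0.0008, 0], [40, 0.0005, -0.0014, 0.0008, 0], [40, 0.0005, -0.0014, 0.0008, 0], [40, 0.0005, -0.0014, 0.0008, 0], [40, 0.0005, -0.0014, 0.0008, 0]]' > mv.in && python3 -m crank mv.in
echo '[[40, 0, 0, 0, 0], [40, 0, 0, -0.015, 0], [40, 0, 0, -0.05, 0], [40, 0, 0, -0.06, 0], [40, 0, 0, -0.06, 0]]' > mv.in && python3 -m crank mv.in
python3 d.py 433.3,145.4,262
```

```text
time: 15.88
tool_pos: [623.8, 172.5, 202.2]
tcp_rot: [3.142, 0.0, -3.141]
contact_force: [-0.0, -1.1, -0.4]
grip_width: 52.3
finger_force: 30.0
time: 16.5
tool_pos: [623.8, 172.5, 263.0]
tcp_rot: [3.141, 0.002, -3.141]
contact_force: [-0.2, 0.7, -1.3]
grip_width: 52.0
finger_force: 30.0
433.3,145.4,262 tool delta [190.5 -27.1   0.7]
at [623.8 172.5 263. ] [ 3.1413e+00  1.6000e-03 -3.1413e+00] F [-0.2  0.7 -1.3] w 52.0 t 16.5 q [ 0.15  0.69  1.34  0.    1.11 -1.42]
```

Scaled: 190.5 mm / 1000 = 0.1905, -27 mm / 1000 = -0.027.

```bash
echo '[[40, 0.1905, -0.027, 0, 0], [40, 0.1905, -0.027, 0, 0], [40, 0.1905, -0.027, 0, 0], [40, 0.1905, -0.027, 0, 0], [40, 0.1905, -0.027, 0, 0]]' > mv.in && python3 -m crank mv.in
echo '[[40, 0, 0, 0.025, 0], [40, 0, 0, 0.045, 0], [40, 0, 0, 0.052, 0], [40, 0, 0, 0.052, 0], [40, 0, 0, 0.052, 0]]' > mv.in && python3 -m crank mv.in
echo '[[40, 0, 0, 0, 0]]' > mv.in && python3 -m crank mv.in
python3 d.py 433.4,145.4,204
```

```text
time: 17.12
tool_pos: [433.4, 145.5, 262.0]
tcp_rot: [3.141, 0.0, -3.141]
contact_force: [0.4, -0.2, -2.3]
grip_width: 52.1
finger_force: 30.0
time: 17.75
tool_pos: [434.0, 145.5, 210.7]
tcp_rot: [3.141, 0.001, -3.141]
contact_force: [0.1, -0.0, -1.7]
grip_width: 52.1
finger_force: 30.0
time: 17.88
tool_pos: [433.6, 145.5, 210.8]
tcp_rot: [3.141, 0.001, -3.141]
contact_force: [0.1, 0.1, -2.5]
grip_width: 52.7
finger_force: 30.0
433.4,145.4,204 tool delta [ 0.3 -0.1  6.8]
at [433.6 145.5 210.8] [ 3.1413e+00  1.5000e-03 -3.1414e+00] F [ 0.1  0.1 -2.5] w 52.7 t 17.875 q [ 0.16  0.49  1.94  0.    0.71 -1.42]
```

Scaled: 7 mm / 1000 = 0.007, 5 mm / 1000 = 0.005.

```bash
echo '[[40, 0.0003, 0, 0.003, 0], [40, 0.0003, 0, 0.005, 0], [40, 0.0003, 0, 0.007, 0], [40, 0.0003, 0, 0.007, 0]]' > mv.in && python3 -m crank mv.in
echo '[[40, 0, 0, 0.0005, 0], [40, 0, 0, 0.0005, 0]]' > mv.in && python3 -m crank mv.in
```

```text
time: 18.38
tool_pos: [433.0, 145.4, 203.2]
tcp_rot: [3.142, -0.0, -3.141]
contact_force: [-0.9, 0.1, -0.5]
grip_width: 52.3
finger_force: 30.0
time: 18.62
tool_pos: [433.0, 145.5, 203.1]
tcp_rot: [3.142, 0.0, -3.141]
contact_force: [-2.1, -0.2, 4.7]
grip_width: 52.5
finger_force: 30.0
```

Seated at the expected height. Releasing, then on to the small cap at (537.2, -1.6).

Scaled: -60 mm / 1000 = -0.06, -15 mm / 1000 = -0.015.

```bash
echo '[[80, 0, 0, 0, 0], [80, 0, 0, 0, 0], [80, 0, 0, 0, 0], [80, 0, 0, -0.015, 0], [80, 0, 0, -0.06, 0]]' > mv.in && python3 -m crank mv.in
echo '[[70, -0.1042, -0.147, -0.06, 0], [70, -0.1042, -0.147, -0.06, 0], [70, -0.1042, -0.147, -0.06, 0], [70, -0.1042, -0.147, -0.06, 0], [70, -0.1042, -0.147, -0.06, 0]]' > mv.in && python3 -m crank mv.in
python3 - <<'E'
from h import *
c=vision.capture("top");print(meas(c,(301,217),26.5,34,0,24))
E
python3 d.py 537.2,-1.6,188
```

```text
time: 19.25
tool_pos: [432.4, 145.3, 261.8]
tcp_rot: [-3.141, -0.005, -3.142]
contact_force: [0.6, 0.9, -0.5]
grip_width: 80.3
finger_force: 0.0
time: 19.88
tool_pos: [536.8, -1.5, 322.1]
tcp_rot: [3.141, -0.001, 3.141]
contact_force: [-0.5, 0.8, 0.7]
grip_width: 69.8
finger_force: 0.0
(array([433.9, 145.1]), 0.81, -0.81)
537.2,-1.6,188 tool delta [ -1.   -0.8 134. ]
at [536.5  -0.9 322. ] [ 3.1409e+00 -2.0000e-03 -3.1411e+00] F [ 0.6  0.6 -0.4] w 70.1 t 19.925 q [-0.14  0.44  1.61  0.    1.09 -1.72]
```

Scaled: 126 mm / 1000 = 0.126, 115 mm / 1000 = 0.115.

```bash
echo '[[70, -0.001, -0.001, 0.06, 0], [70, -0.001, -0.001, 0.115, 0], [70, -0.001, -0.001, 0.126, 0], [70, -0.001, -0.001, 0.126, 0], [70, -0.001, -0.001, 0.126, 0]]' > mv.in && python3 -m crank mv.in
echo '[[70, 0, 0, 0, 0]]' > mv.in && python3 -m crank mv.in
python3 d.py 537.2,-1.6,186.5
```

```text
time: 20.55
tool_pos: [539.0, -2.3, 198.8]
tcp_rot: [-3.141, 0.004, -3.141]
contact_force: [-0.3, -0.6, 0.6]
grip_width: 70.0
finger_force: 0.0
time: 20.68
tool_pos: [538.8, -2.5, 198.5]
tcp_rot: [-3.141, 0.003, -3.141]
contact_force: [-0.2, -0.3, 0.2]
grip_width: 70.4
finger_force: 0.0
537.2,-1.6,186.5 tool delta [ 1.6  0.9 12. ]
at [538.8  -2.5 198.5] [-3.1412  0.0033 -3.1412] F [-0.2 -0.3  0.2] w 70.4 t 20.675 q [-0.15  0.62  1.72  0.    0.8  -1.72]
```

Scaled: 12 mm / 1000 = 0.012, 6 mm / 1000 = 0.006.

```bash
echo '[[70, 0.0016, 0.0009, 0.006, 0], [70, 0.0016, 0.0009, 0.012, 0], [70, 0.0016, 0.0009, 0.012, 0], [70, 0.0016, 0.0009, 0.012, 0]]' > mv.in && python3 -m crank mv.in
echo '[[30, 0, 0, 0, 0], [30, 0, 0, 0, 0], [30, 0, 0, 0, 0], [30, 0, 0, 0, 0], [30, 0, 0, 0, 0]]' > mv.in && python3 -m crank mv.in
echo '[[30, 0, 0, -0.015, 0], [30, 0, 0, -0.06, 0], [30, 0, 0, -0.08, 0], [30, 0, 0, -0.08, 0]]' > mv.in && python3 -m crank mv.in
python3 d.py 624,172.5,265
```

```text
time: 21.18
tool_pos: [536.6, -1.7, 184.4]
tcp_rot: [3.141, -0.0, -3.141]
contact_force: [-0.2, -0.8, 0.3]
grip_width: 69.9
finger_force: 0.0
time: 21.8
tool_pos: [536.6, -1.6, 184.7]
tcp_rot: [3.141, 0.0, -3.141]
contact_force: [-0.1, 1.1, -0.4]
grip_width: 38.8
finger_force: 30.0
time: 22.3
tool_pos: [537.1, -1.7, 267.0]
tcp_rot: [-3.141, 0.004, -3.141]
contact_force: [0.2, -0.0, -2.3]
grip_width: 38.3
finger_force: 30.0
624,172.5,265 tool delta [-87.  174.2   2.3]
at [537.1  -1.7 267. ] [-3.141   0.0045 -3.1413] F [ 0.2 -0.  -2.3] w 38.3 t 22.3 q [-0.15  0.51  1.67  0.    0.95 -1.72]
```

Scaled: 174.2 mm / 1000 = 0.1742, -87 mm / 1000 = -0.087.

```bash
echo '[[30, -0.087, 0.1742, 0, 0], [30, -0.087, 0.1742, 0, 0], [30, -0.087, 0.1742, 0, 0], [30, -0.087, 0.1742, 0, 0], [30, -0.087, 0.1742, 0, 0]]' > mv.in && python3 -m crank mv.in
echo '[[30, 0, 0, 0.03, 0], [30, 0, 0, 0.05, 0], [30, 0, 0, 0.056, 0], [30, 0, 0, 0.056, 0], [30, 0, 0, 0.056, 0]]' > mv.in && python3 -m crank mv.in
echo '[[30, 0, 0, 0, 0]]' > mv.in && python3 -m crank mv.in
python3 d.py 623.7,172.5,203
```

```text
time: 22.92
tool_pos: [623.1, 172.9, 263.3]
tcp_rot: [-3.141, -0.003, -3.14]
contact_force: [-0.0, -0.7, -2.1]
grip_width: 38.6
finger_force: 30.0
time: 23.55
tool_pos: [623.9, 172.2, 209.8]
tcp_rot: [3.141, 0.002, 3.141]
contact_force: [0.1, 0.1, -1.4]
grip_width: 38.7
finger_force: 30.0
time: 23.68
tool_pos: [623.8, 172.5, 209.7]
tcp_rot: [3.141, 0.002, -3.142]
contact_force: [-0.1, -0.7, -0.4]
grip_width: 39.1
finger_force: 30.0
623.7,172.5,203 tool delta [0.1 0.  6.7]
at [623.8 172.5 209.7] [ 3.1413e+00  1.6000e-03 -3.1415e+00] F [-0.1 -0.7 -0.4] w 39.1 t 23.675 q [ 0.15  0.75  1.38  0.    1.01 -1.42]
```

Scaled: 6.5 mm / 1000 = 0.0065, 6 mm / 1000 = 0.006.

```bash
echo '[[30, 0, 0, 0.002, 0], [30, 0, 0, 0.004, 0], [30, 0, 0, 0.006, 0], [30, 0, 0, 0.0065, 0], [30, 0, 0, 0.0065, 0]]' > mv.in && python3 -m crank mv.in
echo '[[30, 0, 0, 0.0005, 0], [30, 0, 0, 0.0005, 0]]' > mv.in && python3 -m crank mv.in
```

```text
time: 24.3
tool_pos: [623.6, 172.6, 202.7]
tcp_rot: [3.141, 0.0, -3.141]
contact_force: [-1.8, -0.3, 5.1]
grip_width: 39.1
finger_force: 30.0
time: 24.55
tool_pos: [623.5, 172.6, 202.7]
tcp_rot: [3.142, 0.0, -3.141]
contact_force: [-3.9, -1.0, 7.7]
grip_width: 38.6
finger_force: 30.0
```

Seated. Release, rise and retreat to the middle, then check.

Scaled: -60 mm / 1000 = -0.06, -15 mm / 1000 = -0.015.

```bash
echo '[[70, 0, 0, 0, 0], [70, 0, 0, 0, 0], [70, 0, 0, 0, 0], [70, 0, 0, -0.015, 0], [70, 0, 0, -0.06, 0]]' > mv.in && python3 -m crank mv.in
echo '[[70, 0.085, -0.17, -0.12, 0], [70, 0.085, -0.17, -0.12, 0], [70, 0.085, -0.17, -0.12, 0], [70, 0.085, -0.17, -0.12, 0], [70, 0.085, -0.17, -0.12, 0]]' > mv.in && python3 -m crank mv.in
echo '[[70, 0, 0, 0, 0], [70, 0, 0, 0, 0]]' > mv.in && python3 -m crank mv.in
python3 - <<'E'
from h import *
T=vision.capture("top");c=vision.capture("side")
for n,p,r in(("s",[624,172.5,34],20),("m",[433.3,145.4,34],26.5),("l",[453.4,-168.2,34],33)):
    try: print(n,meas(T,proj(T,p),r,34,0,int(r*.4)+8))
    except Exception as e: print(n,"hidden")
cv2.imwrite("pics/d.png",cv2.resize(c["color"][150:350,230:500,::-1],(800,593),interpolation=cv2.INTER_CUBIC))
E
```

```text
time: 25.18
tool_pos: [623.0, 172.4, 260.7]
tcp_rot: [-3.141, -0.005, -3.141]
contact_force: [0.1, -0.7, 0.3]
grip_width: 69.5
finger_force: 0.0
time: 25.8
tool_pos: [538.2, 0.9, 384.7]
tcp_rot: [-3.141, 0.005, 3.139]
contact_force: [0.4, 0.3, -0.3]
grip_width: 69.8
finger_force: 0.0
time: 26.05
tool_pos: [538.9, 3.5, 380.9]
tcp_rot: [3.141, -0.001, -3.14]
contact_force: [-0.1, -0.1, 0.0]
grip_width: 69.8
finger_force: 0.0
s (array([623.8, 172.7]), 0.43, -0.43)
m (array([433.9, 145.1]), 0.93, -0.93)
l (array([ 426.3, -216.2]), 4.21, 0.2)
```

View pics/d.png

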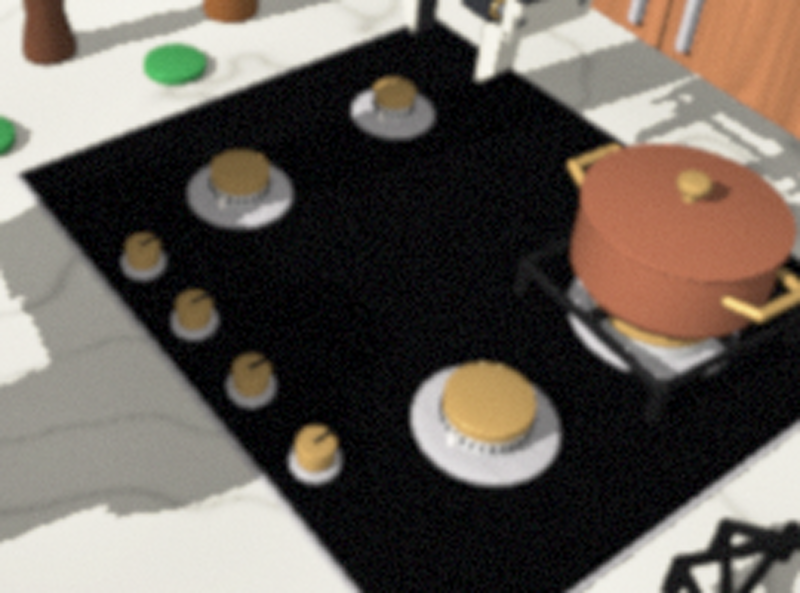

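The picture shows all three caps flat and centred: small at (393,95), medium at (240,175) and large at (488,400). The pot hasn't been touched. The large cap's last top fit is bad because the arm hides it, but the earlier unobstructed fit was good. Handing in.

```bash
python3 -c "
from plant import bot; print(bot.close_job())"
```

```text
the job is handed in; nothing more can be done
None
```

All three caps are on the burners of their own size, flat and within about 1 mm of centre by the camera. The pot and the things beside the hob were not touched, and I handed the job in at about 26 s; no verdict was returned.

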